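# Set the coffee grinder's step wheel to its red mark

### The arm

A 6-joint arm with a two-finger parallel gripper is mounted at the origin on the work surface. World frame = base frame: x ahead of the robot, y to its left, z up, the work surface at z = 0. Lengths are in m, angles in degrees, forces in N, time in s.
With the tool pointing down it reaches from about 0.25 to 0.725 m from the base axis. Payload 9.7 kg.
Tool frame: the origin (TCP) lies midway between the tips of the shut fingers; the grasp point (between the pads) lies 19 mm behind it; z points along the fingers, y is the line along which they close (so a half turn about z gives the same grasp; the last joint's range is limited). The gripper opens to 85 mm and grips with 20 to 120 N. Pads are 22 mm wide; open, the fingers measure 114 mm over their backs; the gripper's body (76 mm by 85 mm) begins 54 mm behind the grasp point. The pads swing forward as they close: fully open they stand 13 mm farther back than shut.
Start: joints at [-64.63, 4.979, 10.078, 95.1, 0, 90], TCP at [0.236, -0.497, 0.231] pointing down, gripper open.
Joint ranges: [-179.16, 179.16], [-48.56, 103.87], [-65.8, 70.77], [-126.05, 130.52], [-82.76, 87.17], [-180, 180]. Speed limits (degrees/s): [127.2, 127.2, 147.25, 180, 180, 180].

### API

Orientations are given as [roll, pitch, yaw] about the fixed x, y, z axes, in that order (R = Rz(yaw) Ry(pitch) Rx(roll)).
In Python, from workcell import bot gives the robot as it stands.
- The arm moves only by the shell command python3 -m crank 'ROWS' [FORCE]. ROWS is JSON, a list of rows, each an object with "gripper": the finger opening in mm, from 0 to 85.4; "travel": the shift along the tool's x, y, z in mm, a list of three; "twist": the turn, a rotation vector about the tool's x, y, z in rad, a list of three. In form: [{"gripper": gripper, "travel": [tx, ty, tz], "twist": [rx, ry, rz]}, ...]. A call has 1 to 12 rows; each row shifts and turns the commanded pose from where the row before left it, along the tool's axes as they then stand; what a row does not reach is not made up. A row lasts 1/8 s, in which the tool goes at most 62.5 mm and 10.7 degrees, less where a joint would pass 70% of its speed; a pose out of reach is approached as far as the arm can. A call is refused whole if a number of a shift passes 62.5 or a number of a turn 0.188, either way. A call with a gripper value outside its range is refused whole. The fingers move at their own pace and stop on an object; FORCE is the grip in N (left out, the last holds). Time passes only in rows, so rows that do not move let the fingers close. It gives the time, the measured TCP pose, the force, the opening and the grip force at its end, in the units of the state.
- bot.get_obs(): the state, without advancing time (a new reading comes with each control period).
- bot.camera(name): name is "scene" or "top" or "wrist"; returns the picture (384x512x3 uint8, red, green, blue); there is no depth.
- bot.calibration(name): a dict with "vfov" (degrees; the focal length in pixels is half the picture's height over the tangent of half this angle, whatever the lens; pixels are square), "cx", "cy" (the principal point, pixels), "camera_from_world" (4x4, takes a point from world to camera coordinates). Camera axes: x right, y down, z forward; pixel columns grow to the right and rows downward; lengths in m; the calibration is good to about 2 mm. A picture is of the moment at which its call begins: read the wrist's pose just before it. calibration takes no time and is no camera call; for the wrist camera it gives the pose at the moment of the call.
- bot.job_done(): hands the job in; it is judged then, once.
The state is a dict: "time": time; "q": joint angles; "qd": joint speeds; "joint_efforts": joint torques, N m; "ee_pos": TCP position; "tcp_rot": TCP orientation; "wrist_force": force on the tool from outside, world axes, zero at the start; "torque": the same for the moment, N m; "opening": finger opening in m; "grasp_force": force on a finger pad.
Only numpy, scipy, OpenCV 4.12 (cv2) and the standard library are available. Lean on these libraries where they do the work, as an engineer would, in place of code of your own. Each camera call takes 0.05 s, during which the arm holds its last target. There are 200 camera calls.

### The job

The espresso shots run too fast: set the grinder finer by flicking the paddles on the edge of its step wheel with a fingertip, clockwise seen from above, one click at a time and letting the wheel rest at every click, until the red paddle stands at the yellow pointer; do not go past it. Push gently, do not pinch or lift anything, leave the grinder standing where it is and leave the cup, the milk pitcher and the tamper alone.

Things in the scene. Friction and masses are not known exactly. Their poses are not given: they have to be found in the camera images.
- grind_wheel (a joint): step wheel angle, rad: 0 = red paddle at the yellow pointer, negative before it, growing clockwise seen from above. 8 clicks a turn, 0.785 each: a sprung detent pulls it to the nearest multiple, tipping to the next click half-way. Starts at rest 2, 3 or 4 clicks before 0 (once in a hundred balanced half-way). 2 to 5 N at a paddle turns it; it does not coast past a click
- wheel_axis (a point): point on the wheel's vertical axis at the height of the paddles' tops (216 mm up). Black hub, 80 mm diameter, top 5 mm above this; 8 evenly spaced radial paddles (7 white, 1 red) reach 66 mm from the axis, 7 mm thick, 22 mm high, over a flat dark steel deck 26 mm below this point (176 mm diameter). Gaps between paddles: 39 mm wide at 58 mm from the axis, open above and outwards
- red_paddle_tip (a point): outer end of the red paddle, middle of its top edge, 66 mm from the axis; turns with the wheel
- pointer_tip (a point): inner tip of the yellow wedge pointer lying on the deck (4 mm high, 67 to 86 mm from the axis), at the front of the deck above the spout; the red paddle must end up pointing at it
- grinder: the coffee grinder with its hopper taken off: aluminium housing 150 x 150 mm, round dark steel deck at 190 mm height, black foot 300 x 170 mm, about 5 kg, standing loose on the counter. Origin under the housing on the wheel's axis, at counter height; its -x side is the front with spout and pointer, z up
- cup: white espresso cup with a handle, 72 mm diameter, 58 mm high, standing on the counter; bystander. Origin at the centre of its underside
- pitcher: steel milk pitcher with a handle, 84 mm diameter, 105 mm high, standing on the counter; bystander. Origin at the centre of its underside
- tamper: dark steel tamper, 58 mm diameter, 88 mm high, standing on its foot on the counter; bystander. Origin at the centre of its underside

How it is judged:
By the outcome, as a careful person would: the job done as asked, in the order asked, and still so for the second after the job is handed in, with the robot touching nothing.
It also fails if it takes over 64 s, if anything falls off the work surface, if the arm or the gripper's body presses on something with over 40 N, if the wrist force passes 120 N, or if a joint passes its speed limit or range.

## Working session

There is one attempt and no reset: what is moved stays moved. The work goes in short steps, Python scripts to look and compute and a shell command to move; the robot and the scene stay as the last step left them, time stands still between calls to the robot, and variables do not carry over. Pictures are saved under pics/ and viewed, at most 10 in all, crops included, and the job is handed in when it is done.

```bash
mkdir -p pics; python3 - <<'E'
from workcell import bot
import cv2,numpy as np
o=bot.get_obs();print(o['time'],o['ee_pos'],o['tcp_rot'],o['opening'])
a=bot.camera('scene');b=bot.camera('top')
cv2.imwrite('pics/a.png',a[:,:,::-1]);cv2.imwrite('pics/b.png',b[:,:,::-1])
cv2.imwrite('pics/ab.png',cv2.resize(np.vstack([a,b])[:,:,::-1],None,fx=.78,fy=.78))
for n in('scene','top'):print(bot.calibration(n))
E
```

```text
0.0 [ 0.23557019 -0.49674166  0.23059074] [-1.79924611e+02 -1.13704290e-03  2.53705138e+01] 0.08482996340886843
{'vfov': 43.664249522547294, 'cx': 256.8172419375518, 'cy': 184.21138100382686, 'camera_from_world': array([[ 0.25545064,  0.96678625,  0.00832532, -0.1740915 ],
       [ 0.68373526, -0.17455952, -0.70854433, -0.31275619],
       [-0.68355765,  0.18669042, -0.70561719,  1.50916322],
       [ 0.        ,  0.        ,  0.        ,  1.        ]])}
{'vfov': 55.924490288133924, 'cx': 258.8066481981274, 'cy': 191.51514433554058, 'camera_from_world': array([[ 1.36057517e-02, -9.99907003e-01,  9.32319456e-04,
        -1.47786406e-02],
       [-9.94738048e-01, -1.36300945e-02, -1.01540322e-01,
         6.28097969e-01],
       [ 1.01543587e-01,  4.54118781e-04, -9.94830988e-01,
         8.41820635e-01],
       [ 0.00000000e+00,  0.00000000e+00,  0.00000000e+00,
         1.00000000e+00]])}
```

View pics/ab.png

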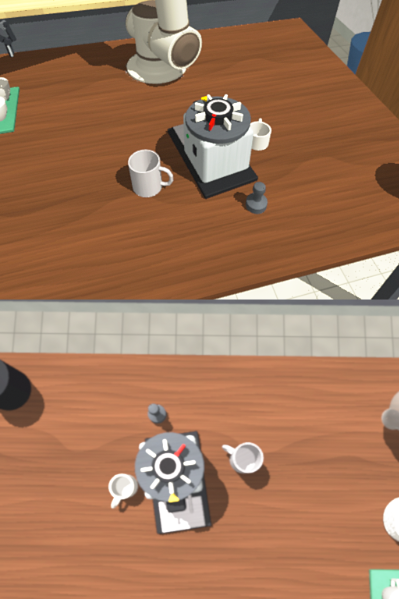

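```bash
cat > h.py <<'E'
import cv2,numpy as np
def ray(cal,uv,z,h=384):
    f=h/2/np.tan(np.radians(cal['vfov']/2));M=cal['camera_from_world'];R=M[:3,:3];t=M[:3,3]
    d=R.T@np.array([(uv[0]-cal['cx'])/f,(uv[1]-cal['cy'])/f,1]);c=-R.T@t
    return c+d*(z-c[2])/d[2]
def proj(cal,p,h=384):
    f=h/2/np.tan(np.radians(cal['vfov']/2));M=cal['camera_from_world'];x=M[:3,:3]@p+M[:3,3]
    return np.array([cal['cx']+f*x[0]/x[2],cal['cy']+f*x[1]/x[2]])
def masks(im):
    H=cv2.cvtColor(im,cv2.COLOR_RGB2HSV)
    r=((H[...,0]<6)|(H[...,0]>174))&(H[...,1]>190)&(H[...,2]>120)
    y=(H[...,0]>20)&(H[...,0]<34)&(H[...,1]>150)&(H[...,2]>120)
    return r,y
E
python3 - <<'E'
from workcell import bot
from h import *
for n,f in(('scene','a'),('top','b')):
    im=cv2.imread(f'pics/{f}.png')[:,:,::-1].copy();c=bot.calibration(n)
    for m,z in zip(masks(im),(.216,.194)):
        k,l,s,ce=cv2.connectedComponentsWithStats(m.astype(np.uint8))
        for i in range(1,k):
            if s[i,4]>15:print(n,z,s[i],ce[i],ray(c,ce[i],z))
a=cv2.imread('pics/a.png')[100:260,200:360];b=cv2.imread('pics/b.png')[120:300,130:310]
cv2.imwrite('pics/c.png',np.hstack([cv2.resize(a,(400,400),interpolation=2),cv2.resize(b,(400,400),interpolation=2)]))
E
```

```text
scene 0.216 [268 151   8  16  82] [271.19512195 157.86585366] [0.6167731  0.04452117 0.216     ]
scene 0.194 [258 123   7   7  36] [261.5        125.94444444] [0.4870503  0.06032821 0.194     ]
```

View pics/c.png

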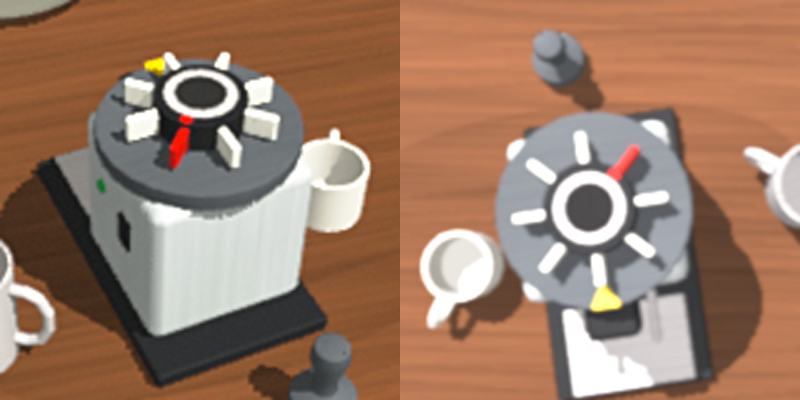

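The red paddle lies at about 1 o'clock and the yellow pointer at about 6 o'clock in the top view, so it's roughly 3 clicks clockwise. Next I'll compute the geometry.

```bash
sed -i 's/>190)&(H\[...,2\]>120/>130)\&(H[...,2]>110/; s/>150)&/>110)\&/' h.py; cat > m.py <<'E'
from h import *
from workcell import bot
def comp(m,mn=12):
    k,l,s,ce=cv2.connectedComponentsWithStats(m.astype(np.uint8))
    return [(s[i,4],ce[i],np.argwhere(l==i)[:,::-1]) for i in range(1,k) if s[i,4]>=mn]
def hub(im,c,guess):
    # dark centre disc inside the white ring, at z=.221
    g=im.max(2); x,y=np.round(guess).astype(int)
    b=[q for q in comp(g<110) if np.hypot(*(q[1]-guess))<6]
    return b
E
python3 - <<'E'
from m import *
P={}
for n,f,g in(('scene','a',(280,138)),('top','b',(215.5,213.2))):
    im=cv2.imread(f'pics/{f}.png')[:,:,::-1].copy();c=bot.calibration(n)
    for q in hub(im,c,np.array(g)): print(n,'hub',q[0],q[1],ray(c,q[1],.221))
    hb=[q for q in hub(im,c,np.array(g))]
    ax=ray(c,hb[0][1],.221) if hb else ray(c,g,.221)
    for nm,m,z in zip('ry',masks(im),(.216,.194)):
        for a,ce,px in comp(m):
            if np.hypot(*(ce-g))>70: continue
            p=ray(c,ce,z);d=p-ax;print(n,nm,a,ce,p.round(4),'r',np.hypot(d[0],d[1]).round(4),'az',np.degrees(np.arctan2(d[1],d[0])).round(1))
E
```

```text
scene hub 196 [279.79591837 136.64795918] [0.56373997 0.07793635 0.221     ]
scene r 20 [274.  147.5] [0.588  0.0587 0.216 ] r 0.031 az -38.4
scene r 91 [271.27472527 158.05494505] [0.6173 0.0445 0.216 ] r 0.0632 az -31.9
scene y 40 [261.85 125.9 ] [0.4871 0.0611 0.194 ] r 0.0785 az -167.6
top hub 315 [214.64444444 213.06984127] [0.56710284 0.0761308  0.221     ]
top r 79 [230.48101266 193.40506329] [0.6051 0.0476 0.216 ] r 0.0475 az -36.9
top y 23 [223.73913043 251.39130435] [0.4945 0.0599 0.194 ] r 0.0744 az -167.4
top y 36 [222.75       258.16666667] [0.4815 0.0615 0.194 ] r 0.0868 az -170.3
```

Axis is at about (0.5655, 0.077), the pointer at azimuth −168.5° and red at about −34°, so 3 clicks. The plan is to put the shut fingertips in the gap at azimuth 124° and carry them round 45° per click, gap centre to gap centre, with rests.

```bash
python3 -m crank '[{"gripper":0,"travel":[0,0,-35],"twist":[0,0,0]},{"gripper":0,"travel":[0,0,-35],"twist":[0,0,0]},{"gripper":0,"travel":[36,-29,0],"twist":[0,0,0]},{"gripper":0,"travel":[36,-29,0],"twist":[0,0,0]},{"gripper":0,"travel":[36,-29,0],"twist":[0,0,0]},{"gripper":0,"travel":[36,-29,0],"twist":[0,0,0]},{"gripper":0,"travel":[36,-29,0],"twist":[0,0,0]},{"gripper":0,"travel":[36,-29,0],"twist":[0,0,0]},{"gripper":0,"travel":[36,-29,0],"twist":[0,0,0]},{"gripper":0,"travel":[36,-29,0],"twist":[0,0,0]},{"gripper":0,"travel":[36,-29,0],"twist":[0,0,0]},{"gripper":0,"travel":[0,0,0],"twist":[0,0,0]}]' 20; python3 -c "
from workcell import bot;print(bot.get_obs())"
```

```text
time: 1.6
ee_pos: [0.4173, -0.1201, 0.3009]
tcp_rot: [-180.0, 0.0, 25.6]
wrist_force: [-0.1, -1.4, -0.4]
opening: -0.0001
grasp_force: 0.0
{'time': 1.6, 'q': array([-1.60631667e+01, -8.47958998e+00,  4.84110826e+00,  1.03365925e+02,
        1.84043952e-02,  1.38329259e+02]), 'qd': array([-3.58978753, -0.33387635, -0.01164663,  0.38998232, -0.85767711,
       -2.93730418]), 'joint_efforts': array([  2.15379886, -35.45419693,  45.12481928,  -0.11153568,
         0.23955644,   0.71126958]), 'ee_pos': array([ 0.41731041, -0.12006463,  0.30086875]), 'tcp_rot': array([-1.79956184e+02,  2.15470313e-02,  2.56075758e+01]), 'wrist_force': array([-0.07649626, -1.37606267, -0.40923694]), 'torque': array([-0.04166613,  0.01969366, -0.04353273]), 'grasp_force': 0.0, 'opening': -8.008514697698437e-05}
```

```bash
python3 -m crank '[{"gripper":0,"travel":[0,0,0],"twist":[0,0,-0.183]},{"gripper":0,"travel":[0,0,0],"twist":[0,0,-0.183]},{"gripper":0,"travel":[0,0,0],"twist":[0,0,-0.183]},{"gripper":0,"travel":[0,0,0],"twist":[0,0,-0.183]},{"gripper":0,"travel":[0,0,0],"twist":[0,0,-0.183]},{"gripper":0,"travel":[0,0,0],"twist":[0,0,-0.183]},{"gripper":0,"travel":[0,0,0],"twist":[0,0,-0.183]},{"gripper":0,"travel":[0,0,0],"twist":[0,0,-0.183]},{"gripper":0,"travel":[0,0,0],"twist":[0,0,-0.183]},{"gripper":0,"travel":[0,0,0],"twist":[0,0,-0.183]},{"gripper":0,"travel":[0,0,0],"twist":[0,0,-0.183]},{"gripper":0,"travel":[0,0,0],"twist":[0,0,-0.183]}]'; python3 -m crank '[{"gripper":0,"travel":[0,0,0],"twist":[0,0,-0.183]},{"gripper":0,"travel":[0,0,0],"twist":[0,0,-0.183]},{"gripper":0,"travel":[0,0,0],"twist":[0,0,-0.183]},{"gripper":0,"travel":[0,0,0],"twist":[0,0,-0.183]},{"gripper":0,"travel":[0,0,0],"twist":[0,0,-0.183]},{"gripper":0,"travel":[0,0,0],"twist":[0,0,-0.183]},{"gripper":0,"travel":[0,0,0],"twist":[0,0,0]},{"gripper":0,"travel":[0,0,0],"twist":[0,0,0]}]'
cat > go.py <<'E'
import sys
from m import *
AX=np.array([.5655,.077])
az,r,z=map(float,sys.argv[1:4])
o=bot.get_obs();y=np.radians(o['tcp_rot'][2]);p=np.array(o['ee_pos'])
t=np.array([AX[0]+r*np.cos(np.radians(az)),AX[1]+r*np.sin(np.radians(az)),z])
d=t-p
print('t',o['time'],'pos',p.round(4),'rot',np.round(o['tcp_rot'],1),'F',np.round(o['wrist_force'],1),'q6',o['q'][5].round(1))
rel=p[:2]-AX;print('now az',np.degrees(np.arctan2(rel[1],rel[0])).round(1),'r',np.hypot(*rel).round(4))
print('tool travel mm',(1000*np.array([d[0]*np.cos(y)+d[1]*np.sin(y),d[0]*np.sin(y)-d[1]*np.cos(y),-d[2]])).round(1),'twist after (y out) yaw->',az+90)
E
python3 go.py 124 .062 .30
```

```text
time: 3.1
ee_pos: [0.4162, -0.1231, 0.3011]
tcp_rot: [-180.0, -0.0, 151.5]
wrist_force: [0.9, 1.0, -0.2]
opening: -0.0
grasp_force: 0.0
time: 4.1
ee_pos: [0.4164, -0.1227, 0.3012]
tcp_rot: [180.0, -0.0, -146.2]
wrist_force: [-0.3, -0.5, -0.8]
opening: -0.0
grasp_force: 0.0
t 4.1 pos [ 0.4164 -0.1227  0.3012] rot [ 180.    -0.  -146.2] F [-0.3 -0.5 -0.8] q6 -50.3
now az -126.7 r 0.2492
tool travel mm [-234.9  144.8    1.2] twist after (y out) yaw-> 214.0
```

```bash
python3 -m crank '[{"gripper":0,"travel":[-29.4,18.1,0],"twist":[0,0,0]},{"gripper":0,"travel":[-29.4,18.1,0],"twist":[0,0,0]},{"gripper":0,"travel":[-29.4,18.1,0],"twist":[0,0,0]},{"gripper":0,"travel":[-29.4,18.1,0],"twist":[0,0,0]},{"gripper":0,"travel":[-29.4,18.1,0],"twist":[0,0,0]},{"gripper":0,"travel":[-29.4,18.1,0],"twist":[0,0,0]},{"gripper":0,"travel":[-29.4,18.1,0],"twist":[0,0,0]},{"gripper":0,"travel":[-29.4,18.1,0],"twist":[0,0,0]},{"gripper":0,"travel":[0,0,25],"twist":[0,0,0]},{"gripper":0,"travel":[0,0,25],"twist":[0,0,0]},{"gripper":0,"travel":[0,0,0],"twist":[0,0,0]},{"gripper":0,"travel":[0,0,0],"twist":[0,0,0]}]'
python3 go.py 124 .062 .20; python3 - <<'E'
from m import *
c=bot.calibration('wrist');w=bot.camera('wrist');t=bot.camera('top')
print(c['vfov'],c['camera_from_world'].round(3))
cv2.imwrite('pics/w1.png',w[:,:,::-1]);cv2.imwrite('pics/t1.png',t[:,:,::-1])
cv2.imwrite('pics/d.png',np.hstack([cv2.resize(w,(400,300)),cv2.resize(t[120:300,110:350],(400,300),interpolation=2)])[:,:,::-1])
E
```

```text
time: 5.6
ee_pos: [0.5303, 0.1293, 0.2523]
tcp_rot: [-180.0, 0.0, -146.0]
wrist_force: [-0.2, -0.1, -0.1]
opening: -0.0003
grasp_force: 0.0
t 5.6 pos [0.5303 0.1293 0.2523] rot [-180.    0. -146.] F [-0.2 -0.1 -0.1] q6 -20.3
now az 124.0 r 0.0631
tool travel mm [ 0.  -1.1 52.3] twist after (y out) yaw-> 214.0
61.34476626992017 [[-0.56   0.828 -0.001  0.191]
 [ 0.8    0.541  0.26  -0.534]
 [ 0.216  0.145 -0.966  0.265]
 [ 0.     0.     0.     1.   ]]
```

View pics/d.png

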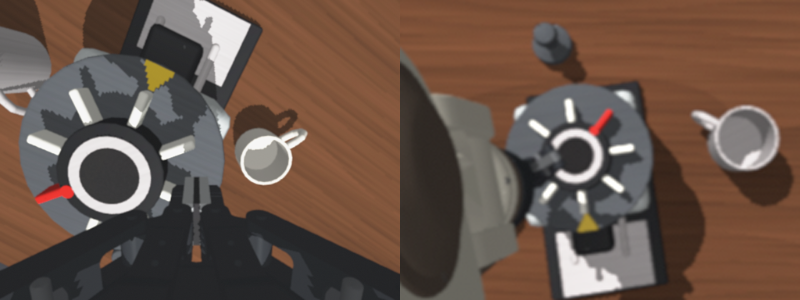

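The wrist view shows the hub at about (108,173), the red paddle at (55,193), the pointer at (158,75) and the fingertip at (195,185), all in the half-size view. I'll refine the axis from it.

```bash
cat > look.py <<'E'
import sys
from m import *
def look(im,c,g):
    # hub: outer edge of the white ring (lit) -> dark disc inside it
    hb=[q for q in comp(im.max(2)<120,100) if np.hypot(*(q[1]-g))<14 and q[0]<15000]
    if not hb: print('no hub');return
    ax=ray(c,hb[0][1],.221);print('hub px',hb[0][1].round(1),hb[0][0],'axis',ax.round(4))
    H=cv2.cvtColor(im,cv2.COLOR_RGB2HSV)
    wh=(H[...,1]<45)&(H[...,2]>125)
    r,y=masks(im)
    for nm,m,z in(('r',r,.216),('y',y,.194),('w',wh,.216)):
        for a,ce,px in comp(m,20):
            P=np.array([ray(c,p,z) for p in px[::max(1,len(px)//60)]])-ax;R=np.hypot(P[:,0],P[:,1]);d=P.mean(0)
            if R.max()<.095 and R.min()>.025: print(nm,a,'r',R.min().round(3),R.max().round(3),'az',np.degrees(np.arctan2(d[1],d[0])).round(1))
if __name__=='__main__':
    c=bot.calibration('wrist');im=cv2.imread('pics/w1.png')[:,:,::-1].copy()
    look(im,c,np.array([138,221]))
E
python3 look.py
```

```text
hub px [139.5 224.9] 4210 axis [0.5692 0.0772 0.221 ]
r 701 r 0.034 0.063 az -35.5
y 862 r 0.067 0.087 az -171.0
w 238 r 0.082 0.088 az -138.9
w 259 r 0.075 0.092 az -103.1
w 1191 r 0.041 0.066 az -130.4
w 351 r 0.073 0.094 az -93.0
w 802 r 0.042 0.067 az -172.4
w 1018 r 0.04 0.065 az -84.7
w 835 r 0.041 0.067 az 145.6
w 290 r 0.04 0.049 az 104.2
w 175 r 0.042 0.054 az 9.8
```

```bash
sed -i 's/AX=.*/AX=np.array([.568,.077])/' go.py; python3 go.py 122 .062 .20
```

```text
t 5.7 pos [0.5305 0.1294 0.2526] rot [-1.80e+02  1.00e-01 -1.46e+02] F [-0.4  0.  -0.1] q6 -20.3
now az 125.6 r 0.0644
tool travel mm [-3.9 -2.5 52.6] twist after (y out) yaw-> 212.0
```

```bash
python3 -m crank '[{"gripper":0,"travel":[-4,-2.5,0],"twist":[0,0,0.035]},{"gripper":0,"travel":[0,0,9],"twist":[0,0,0]},{"gripper":0,"travel":[0,0,9],"twist":[0,0,0]},{"gripper":0,"travel":[0,0,9],"twist":[0,0,0]},{"gripper":0,"travel":[0,0,9],"twist":[0,0,0]},{"gripper":0,"travel":[0,0,8],"twist":[0,0,0]},{"gripper":0,"travel":[0,0,8],"twist":[0,0,0]},{"gripper":0,"travel":[0,0,0],"twist":[0,0,0]},{"gripper":0,"travel":[0,0,0],"twist":[0,0,0]}]'
python3 go.py 77 .062 .20
```

```text
time: 6.82
ee_pos: [0.5349, 0.1297, 0.1996]
tcp_rot: [-180.0, 0.0, -147.9]
wrist_force: [0.0, 0.3, 0.6]
opening: -0.0002
grasp_force: 0.0
t 6.825 pos [0.5349 0.1297 0.1996] rot [-180.     0.  -147.9] F [0.  0.3 0.6] q6 -18.5
now az 122.1 r 0.0622
tool travel mm [-43.9 -18.4  -0.4] twist after (y out) yaw-> 167.0
```

```bash
python3 -m crank '[{"gripper":0,"travel":[-4.06,-0.13,0],"twist":[0,0,0.0655]},{"gripper":0,"travel":[-4.06,-0.13,0],"twist":[0,0,0.0655]},{"gripper":0,"travel":[-4.06,-0.13,0],"twist":[0,0,0.0655]},{"gripper":0,"travel":[-4.06,-0.13,0],"twist":[0,0,0.0655]},{"gripper":0,"travel":[-4.06,-0.13,0],"twist":[0,0,0.0655]},{"gripper":0,"travel":[-4.06,-0.13,0],"twist":[0,0,0.0655]},{"gripper":0,"travel":[-4.06,-0.13,0],"twist":[0,0,0.0655]},{"gripper":0,"travel":[-4.06,-0.13,0],"twist":[0,0,0.0655]},{"gripper":0,"travel":[-4.06,-0.13,0],"twist":[0,0,0.0655]},{"gripper":0,"travel":[-4.06,-0.13,0],"twist":[0,0,0.0655]},{"gripper":0,"travel":[-4.06,-0.13,0],"twist":[0,0,0.0655]},{"gripper":0,"travel":[-4.06,-0.13,0],"twist":[0,0,0.0655]}]'
python3 -m crank '[{"gripper":0,"travel":[0,0,0],"twist":[0,0,0]},{"gripper":0,"travel":[0,0,0],"twist":[0,0,0]},{"gripper":0,"travel":[0,0,0],"twist":[0,0,0]},{"gripper":0,"travel":[0,0,0],"twist":[0,0,0]},{"gripper":0,"travel":[0,0,0],"twist":[0,0,0]},{"gripper":0,"travel":[0,0,0],"twist":[0,0,0]},{"gripper":0,"travel":[0,0,0],"twist":[0,0,0]},{"gripper":0,"travel":[0,0,0],"twist":[0,0,0]}]'
python3 go.py 32 .062 .20; python3 - <<'E'
from look import *
c=bot.calibration('wrist');w=bot.camera('wrist');t=bot.camera('top')
look(w,c,proj(c,np.array([.568,.077,.221])))
print('top');look(t,bot.calibration('top'),np.array((214.6,213)))
cv2.imwrite('pics/e.png',np.hstack([cv2.resize(w,(400,300)),cv2.resize(t[120:300,110:350],(400,300),interpolation=2)])[:,:,::-1])
E
```

```text
time: 8.32
ee_pos: [0.582, 0.1376, 0.1997]
tcp_rot: [180.0, 0.0, 166.9]
wrist_force: [0.8, 0.3, 0.3]
opening: 0.0001
grasp_force: 0.0
time: 9.32
ee_pos: [0.5817, 0.1376, 0.1993]
tcp_rot: [-180.0, -0.0, 167.1]
wrist_force: [-1.2, 1.2, 0.2]
opening: 0.0
grasp_force: 0.0
t 9.325 pos [0.5817 0.1376 0.1993] rot [-180.    -0.   167.1] F [-1.2  1.2  0.2] q6 26.2
now az 77.3 r 0.0621
tool travel mm [-44.1 -18.3  -0.7] twist after (y out) yaw-> 122.0
no hub
top
no hub
```

View pics/e.png

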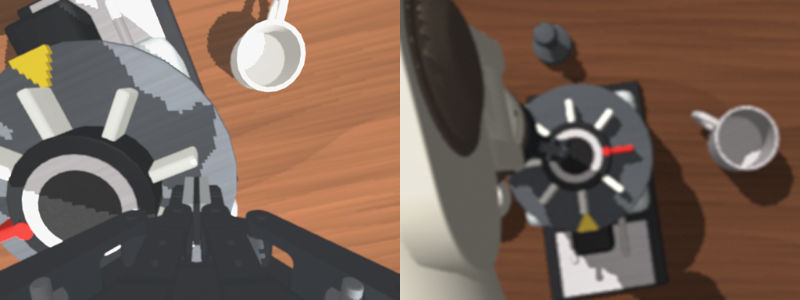

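The top view shows the red paddle at (617,151), pointing right, one click further on. The pointer at (587,222) and the grinder haven't moved. Now the second click.

```bash
python3 -m crank '[{"gripper":0,"travel":[-4.06,-0.13,0],"twist":[0,0,0.0655]},{"gripper":0,"travel":[-4.06,-0.13,0],"twist":[0,0,0.0655]},{"gripper":0,"travel":[-4.06,-0.13,0],"twist":[0,0,0.0655]},{"gripper":0,"travel":[-4.06,-0.13,0],"twist":[0,0,0.0655]},{"gripper":0,"travel":[-4.06,-0.13,0],"twist":[0,0,0.0655]},{"gripper":0,"travel":[-4.06,-0.13,0],"twist":[0,0,0.0655]},{"gripper":0,"travel":[-4.06,-0.13,0],"twist":[0,0,0.0655]},{"gripper":0,"travel":[-4.06,-0.13,0],"twist":[0,0,0.0655]},{"gripper":0,"travel":[-4.06,-0.13,0],"twist":[0,0,0.0655]},{"gripper":0,"travel":[-4.06,-0.13,0],"twist":[0,0,0.0655]},{"gripper":0,"travel":[-4.06,-0.13,0],"twist":[0,0,0.0655]},{"gripper":0,"travel":[-4.06,-0.13,0],"twist":[0,0,0.0655]}]'
python3 -m crank '[{"gripper":0,"travel":[0,0,0],"twist":[0,0,0]},{"gripper":0,"travel":[0,0,0],"twist":[0,0,0]},{"gripper":0,"travel":[0,0,0],"twist":[0,0,0]},{"gripper":0,"travel":[0,0,0],"twist":[0,0,0]},{"gripper":0,"travel":[0,0,0],"twist":[0,0,0]},{"gripper":0,"travel":[0,0,0],"twist":[0,0,0]},{"gripper":0,"travel":[0,0,0],"twist":[0,0,0]},{"gripper":0,"travel":[0,0,0],"twist":[0,0,0]}]'
python3 go.py -13 .062 .20; python3 - <<'E'
from look import *
w=bot.camera('wrist');t=bot.camera('scene')
cv2.imwrite('pics/f.png',np.hstack([cv2.resize(w,(400,300)),cv2.resize(t[80:230,180:380],(400,300),interpolation=2)])[:,:,::-1])
E
```

```text
time: 10.92
ee_pos: [0.6205, 0.1099, 0.1992]
tcp_rot: [-180.0, -0.0, 121.9]
wrist_force: [0.6, -0.2, 0.3]
opening: 0.0002
grasp_force: 0.0
time: 11.92
ee_pos: [0.6204, 0.11, 0.1993]
tcp_rot: [-180.0, -0.0, 122.0]
wrist_force: [0.2, -0.3, 0.1]
opening: -0.0
grasp_force: 0.0
t 11.925 pos [0.6204 0.11   0.1993] rot [-180.   -0.  122.] F [ 0.2 -0.3  0.1] q6 68.0
now az 32.2 r 0.062
tool travel mm [-44.1 -18.2  -0.7] twist after (y out) yaw-> 77.0
```

View pics/f.png

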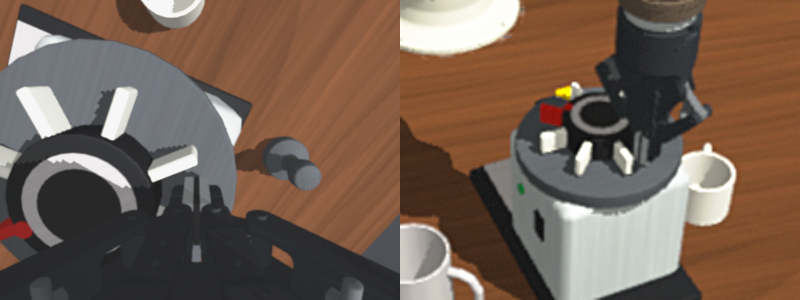

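The scene view shows the red paddle at (550,112), one click short of the yellow pointer at (565,92). One click is left, after which the finger lifts straight out.

```bash
python3 -m crank '[{"gripper":0,"travel":[-4.06,-0.13,0],"twist":[0,0,0.0655]},{"gripper":0,"travel":[-4.06,-0.13,0],"twist":[0,0,0.0655]},{"gripper":0,"travel":[-4.06,-0.13,0],"twist":[0,0,0.0655]},{"gripper":0,"travel":[-4.06,-0.13,0],"twist":[0,0,0.0655]},{"gripper":0,"travel":[-4.06,-0.13,0],"twist":[0,0,0.0655]},{"gripper":0,"travel":[-4.06,-0.13,0],"twist":[0,0,0.0655]},{"gripper":0,"travel":[-4.06,-0.13,0],"twist":[0,0,0.0655]},{"gripper":0,"travel":[-4.06,-0.13,0],"twist":[0,0,0.0655]},{"gripper":0,"travel":[-4.06,-0.13,0],"twist":[0,0,0.0655]},{"gripper":0,"travel":[-4.06,-0.13,0],"twist":[0,0,0.0655]},{"gripper":0,"travel":[-4.06,-0.13,0],"twist":[0,0,0.0655]},{"gripper":0,"travel":[-4.06,-0.13,0],"twist":[0,0,0.0655]}]'
python3 -m crank '[{"gripper":0,"travel":[0,0,0],"twist":[0,0,0]},{"gripper":0,"travel":[0,0,0],"twist":[0,0,0]},{"gripper":0,"travel":[0,0,0],"twist":[0,0,0]},{"gripper":0,"travel":[0,0,0],"twist":[0,0,0]},{"gripper":0,"travel":[0,0,0],"twist":[0,0,0]},{"gripper":0,"travel":[0,0,0],"twist":[0,0,0]},{"gripper":0,"travel":[0,0,0],"twist":[0,0,0]},{"gripper":0,"travel":[0,0,0],"twist":[0,0,0]}]'
python3 go.py -13 .062 .20; python3 - <<'E'
from look import *
w=bot.camera('wrist');t=bot.camera('scene')
cv2.imwrite('pics/g.png',np.hstack([cv2.resize(w,(400,300)),cv2.resize(t[80:230,180:380],(400,300),interpolation=2)])[:,:,::-1])
E
```

```text
time: 13.52
ee_pos: [0.6283, 0.063, 0.1993]
tcp_rot: [-180.0, -0.0, 76.9]
wrist_force: [-0.9, 0.4, -0.4]
opening: -0.0002
grasp_force: 0.0
time: 14.52
ee_pos: [0.6283, 0.0632, 0.1993]
tcp_rot: [180.0, -0.0, 77.0]
wrist_force: [0.4, -0.2, 0.2]
opening: -0.0001
grasp_force: 0.0
t 14.525 pos [0.6283 0.0632 0.1993] rot [180.  -0.  77.] F [ 0.4 -0.2  0.2] q6 108.8
now az -12.9 r 0.0619
tool travel mm [-0.1  0.1 -0.7] twist after (y out) yaw-> 77.0
```

View pics/g.png

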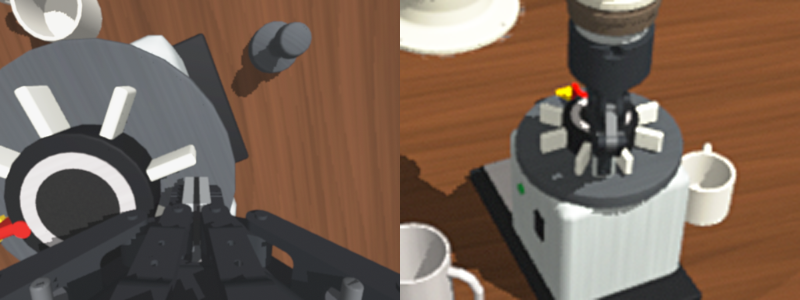

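Red at (578,91) now meets the yellow pointer at (563,93). I'll lift out, move aside and check.

```bash
python3 -m crank '[{"gripper":0,"travel":[0,0,-8],"twist":[0,0,0]},{"gripper":0,"travel":[0,0,-12],"twist":[0,0,0]},{"gripper":0,"travel":[0,0,-25],"twist":[0,0,0]},{"gripper":0,"travel":[0,0,-35],"twist":[0,0,0]},{"gripper":0,"travel":[0,0,-35],"twist":[0,0,0]},{"gripper":0,"travel":[-40,0,0],"twist":[0,0,0]},{"gripper":0,"travel":[-40,0,0],"twist":[0,0,0]},{"gripper":0,"travel":[-40,0,0],"twist":[0,0,0]},{"gripper":0,"travel":[-40,0,0],"twist":[0,0,0]},{"gripper":0,"travel":[-40,0,0],"twist":[0,0,0]},{"gripper":0,"travel":[0,0,0],"twist":[0,0,0]},{"gripper":0,"travel":[0,0,0],"twist":[0,0,0]}]'
python3 - <<'E'
from look import *
t=bot.camera('top');s=bot.camera('scene')
look(t,bot.calibration('top'),np.array((214.6,213)));look(s,bot.calibration('scene'),np.array((280,137)))
cv2.imwrite('pics/i.png',np.hstack([cv2.resize(t[120:300,110:350],(400,300),interpolation=2),cv2.resize(s[80:230,180:380],(400,300),interpolation=2)])[:,:,::-1])
E
```

```text
time: 16.12
ee_pos: [0.5834, -0.1314, 0.3149]
tcp_rot: [180.0, -0.0, 77.0]
wrist_force: [-0.2, -0.2, -0.3]
opening: -0.0002
grasp_force: 0.0
hub px [214.7 213. ] 371 axis [0.5673 0.076  0.221 ]
r 91 r 0.032 0.064 az -170.8
y 101 r 0.069 0.088 az -170.9
w 63 r 0.083 0.095 az -38.8
w 82 r 0.038 0.066 az 9.4
w 45 r 0.078 0.088 az 52.9
w 85 r 0.039 0.068 az -35.4
w 79 r 0.04 0.067 az 53.8
w 81 r 0.038 0.067 az -80.6
w 83 r 0.038 0.067 az 98.9
w 77 r 0.04 0.067 az -125.5
w 87 r 0.039 0.068 az 143.8
w 44 r 0.081 0.091 az 146.9
hub px [279.8 136.6] 201 axis [0.5637 0.078  0.221 ]
r 38 r 0.038 0.065 az -170.7
y 41 r 0.067 0.087 az -167.8
w 33 r 0.042 0.064 az 141.4
w 258 r 0.041 0.08 az -87.6
w 257 r 0.04 0.077 az 58.3
w 100 r 0.041 0.089 az -31.5
w 114 r 0.04 0.087 az 4.3
```

View pics/i.png

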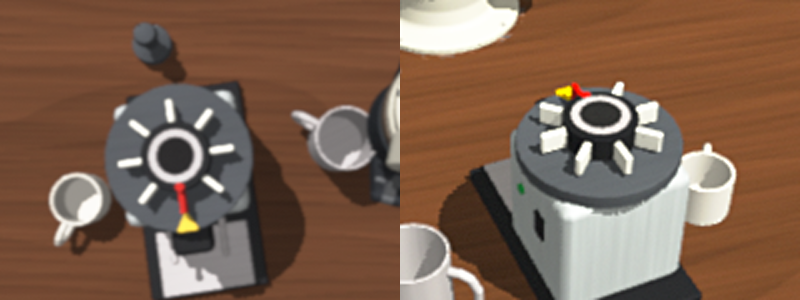

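Red at (181,198) points exactly at the yellow pointer at (187,223): azimuth −170.8° against −170.9°. The grinder hasn't moved, so I'm handing in.

```bash
python3 -c "
from workcell import bot;print(bot.job_done())"
```

```text
the job is handed in; nothing more can be done
None
```

The wheel went three clicks clockwise, resting at each one, and the red paddle now stands at the yellow pointer (within about 0.1° in the top view); the grinder and the other items did not visibly move, and the job is handed in.

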